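# Lock the filter cartridge into the gas quick-coupler

### The arm

A 6-joint arm with a two-finger parallel gripper is mounted at the origin on a cart in front of the work surface, level with it; the furniture and walls round the work are solid. World frame = base frame: x ahead of the robot, y to its left, z up, the work surface at z = 0. Lengths are in m, angles in degrees, forces in N, time in s.
With the tool pointing down it reaches from about 0.4 to 0.825 m from the base axis. Payload 7 kg.
Tool frame: the origin (TCP) lies midway between the tips of the shut fingers; the grasp point (between the pads) lies 19 mm behind it; z points along the fingers, y is the line along which they close (so a half turn about z gives the same grasp; the last joint's range is limited). The gripper opens to 88 mm and grips with 3 to 60 N. Pads are 19 mm wide; open, the fingers measure 130 mm over their backs; the gripper's body (78 mm by 193 mm) begins 47 mm behind the grasp point.
Start: joints at [-49.097, 20.546, 0.682, 0, -70.136, -16.507], TCP at [0.279, -0.615, 0.227] pointing down, gripper open.
Joint ranges: [-176.03, 176.03], [-82.01, 121.73], [-58.28, 71.71], [-173.87, 95.51], [-174.79, -0.11], [-173.66, 173.66]. Speed limits (degrees/s): [136.94, 136.94, 172.46, 180, 180, 180].

### API

Orientations are given as [roll, pitch, yaw] about the fixed x, y, z axes, in that order (R = Rz(yaw) Ry(pitch) Rx(roll)).
In Python, from plant import telemetry, viewer, workorder gives the robot as it stands. The module is installed in compiled form; this text tells all that it offers.
- The arm moves only by the tool carry_out, never from a script. Its argument "rows" is a list of rows, each a list of 6 numbers: the shift along the tool's x, y, z in m, then the turn, a rotation vector about the tool's x, y, z in rad. In form: [[tx, ty, tz, ax, ay, az], ...]. A call has 1 to 8 rows; each row is the pose to reach, as a shift and turn from the pose commanded when the call began, along the tool's axes at that moment; what a row does not reach only later rows make up. A row lasts 1/8 s, in which the tool goes at most 62.5 mm and 10.7 degrees, less where a joint would pass 70% of its speed; a pose out of reach is approached as far as the arm can. A call with a gripper value outside its range is refused whole. "grip" is the gripper's target within -1 to 1 (fully open at 1, half-way at 0, shut at -1), set as the call begins (left out, the last holds). The fingers move at their own pace and stop on an object; the grip force is fixed at half the most. Time passes only in rows, so rows that repeat a pose let the fingers close. It gives the time, the measured TCP pose, the force, the opening and the grip force at its end, in the units of the state.
- telemetry.get_obs(): the state, without advancing time (a new reading comes with each control period).
- viewer.snapshot(name): name is "scene" or "top" or "wrist"; returns the picture (400x640x3 uint8, red, green, blue); there is no depth.
- viewer.camera_info(name): a dict with "intrinsics" (3x3 intrinsics, pixels), "extrinsics" (4x4, takes a point from camera to world coordinates); the wrist camera has in their place "tool_from_camera" (4x4, takes a point from camera to tool coordinates, whose origin is the TCP and whose axes are the flange's). Camera axes: x right, y down, z forward; pixel columns grow to the right and rows downward; lengths in m; the calibration is good to about 2 mm. A picture is of the moment at which its call begins: read the wrist's pose just before it. camera_info takes no time and is no camera call.
- workorder.close_job(): hands the job in; it is judged then, once.
The state is a dict: "clock": time; "joint_pos": joint angles; "qvel": joint speeds; "tau": joint torques, N m; "tool_pos": TCP position; "orientation": TCP orientation; "force": force on the tool from outside, world axes, zero at the start; "moment": the same for the moment, N m; "opening": finger opening in m; "gripper_force": force on a finger pad.
Only numpy, scipy, OpenCV 4.12 (cv2) and the standard library are available. Lean on these libraries where they do the work, as an engineer would, in place of code of your own. Each camera call takes 0.05 s, during which the arm holds its last target. There are 200 camera calls.

### The job

Connect the slim filter cartridge to the upright quick-coupler on the valve block: draw the coupler's sleeve down until it stays back by itself, then push the cartridge's plug straight in until the sleeve springs up again, and finally tug the cartridge upward with about 10 N to prove that it is locked. Go by feel and be gentle, never pressing or pulling on the coupler with more than about 15 N; leave the cartridge locked in and released, and disturb nothing else.

Things in the scene. Friction and masses are not known exactly. Their poses are not given: they have to be found in the camera images.
- stand: fixed bare metal valve block, 100x80x30 mm, carrying the upright coupler; origin: centre of its underside, z up. Coupler: steel barrel 31 mm outside, 18 mm bore, lead-in at the mouth 25 mm wide and 4 mm deep. While the sleeve is up, four steel pawls stand into the bore 14 mm below the mouth and block any plug.
- port (a point): point on the coupler's vertical axis, on the block's top face, 30 mm above the worktop. The coupler itself is not measured: its height on the block was set by hand, up to 12 mm more or less than nominal from start to start. Nominal heights above this point: mouth 75 mm, top and bottom of the raised sleeve 69 and 45 mm.
- sleeve (a joint): travel of the knurled brass sleeve, a ring of 42 mm diameter, 24 mm high: 0 fully up, 0.010 m fully down (back). Pinch it from above across its diameter and draw it down to its end (spring 3 N rising to 6 N): the pawls draw out, a sprung follower rises in the bore between them, and the sleeve then stays back at about 0.007 when let go.
- follower (a joint): height of the sprung steel follower in the bore, m: 0 in the empty coupler with the sleeve up, 0.009 risen with the sleeve held back. A plug pushed in drives it down (2 to 6 N, plus a few N of friction); when the plug's groove reaches the pawls they snap in, the sleeve springs up to 0 and the plug is locked: about -0.0135 then, -0.016 when pushed fully home.
- mount (a joint): give of the rubber mount carrying the whole coupler, m: 0 unloaded, negative pressed down, positive pulled up; 1 mm for 8 N. Sideways it gives 1 mm for 1 N.
- filter: the slim filter cartridge, upright, about 0.12 kg, round about its z axis (up). Origin: centre of the underside of its steel collar, 34 mm across, 5 mm thick. White body 28 mm across from z = 5 to 55 mm (grip here), steel nipple on top to 61 mm. It hangs in the holder by its collar, its steel plug pointing down.
- plug_tip (a point): centre of the plug's nose, 35 mm below the filter's origin. The plug is 16 mm across, 35 mm long, with a flat nose of 15 mm and a groove, 8 mm thick inside, from 12 to 21 mm below the collar. Pushed home, the collar lies on the coupler's mouth; the pawls catch from 2 mm before that on, and locked and let go it rests about 2 mm above the mouth.
- holder: fixed grey holder, 70x150x60 mm, origin at the centre of its underside, z up; two 25 mm holes in its top plate (top at 60 mm) at y = +40 and -40 mm of its own axes. The cartridge and the wide plug hang in them by their collars; which is in which varies.
- wide_plug: squat plug of a larger size that does not fit: collar 38 mm, white body 34 mm in diameter and 24 mm high, stem 23 mm in diameter. Origin: centre of its collar's underside. Leave it.
- dish: loose petri dish, 60 mm across, 14 mm high, origin at the centre of its underside; bystander
- bottle_red: loose white sample bottle with a screw cap, 71 mm across, 108 mm high, origin at the centre of its underside; bystander
- bottle_lab: loose clear lab bottle with a flanged neck, 55 mm across, 110 mm high, origin at the centre of its underside; bystander

How it is judged:
By the outcome, as a careful person would: the job done as asked, in the order asked, and still so for the second after the job is handed in, with the robot touching nothing.
It also fails if it takes over 67 s, if anything falls off the work surface, if the arm or the gripper's body presses on something with over 40 N, if the wrist force passes 120 N, or if a joint passes its speed limit or range.

## Working session

There is one attempt and no reset: what is moved stays moved. The work goes in short steps, Python scripts to look and compute and a tool call to move; the robot and the scene stay as the last step left them, time stands still between calls to the robot, and variables do not carry over. Pictures are saved under pics/ and viewed, at most 10 in all, crops included, and the job is handed in when it is done.

Besides the shell and the picture viewer there is one more tool, called after "Call:" in YAML: its name, and indented under it one key for each argument. carry_out: Moves the arm, as the interface text tells. Its arguments: {"type":"object","properties":{"rows":{"type":"array"},"grip":{"type":"number"}},"required":["rows"]}

```bash
mkdir -p pics
python3 - <<'E'
from plant import telemetry, viewer
import cv2,numpy as np
np.set_printoptions(precision=4,suppress=True)
o=telemetry.get_obs();print({k:np.round(v,4) for k,v in o.items()})
a=viewer.snapshot("scene");b=viewer.snapshot("top")
cv2.imwrite("pics/scene.png",a[...,::-1]);cv2.imwrite("pics/top.png",b[...,::-1])
for n in("scene","top","wrist"):print(n,viewer.camera_info(n))
E
```

```text
{'clock': np.float64(0.0), 'joint_pos': array([-49.0957,  20.5921,   0.6343,  -0.0201, -70.1336, -16.5066]), 'qvel': array([ 0.0125, -0.0803,  0.0073, -0.0744,  0.0691,  0.0282]), 'tau': array([ -0.0016, -58.2707,  29.3063,   6.9974,   0.0068,  -0.0002]), 'tool_pos': array([ 0.2786, -0.6143,  0.2256]), 'orientation': array([ 179.907 ,   -0.0079, -155.6091]), 'force': array([-0.6088,  0.5066, -0.471 ]), 'moment': array([-0.0271, -0.0279, -0.0365]), 'gripper_force': np.float64(0.0), 'opening': np.float64(0.0878)}
scene {'intrinsics': array([[515.1901,   0.    , 321.2792],
       [  0.    , 515.1901, 202.7314],
       [  0.    ,   0.    ,   1.    ]]), 'extrinsics': array([[-0.4982, -0.5285,  0.6874, -0.493 ],
       [-0.867 ,  0.3145, -0.3866,  0.6722],
       [-0.0119, -0.7886, -0.6148,  1.0183],
       [ 0.    ,  0.    ,  0.    ,  1.    ]])}
top {'intrinsics': array([[432.7618,   0.    , 313.5217],
       [  0.    , 432.7618, 199.2771],
       [  0.    ,   0.    ,   1.    ]]), 'extrinsics': array([[ 0.0227, -0.9802,  0.1967,  0.3425],
       [-0.9993, -0.0282, -0.0252,  0.0714],
       [ 0.0302, -0.196 , -0.9801,  1.129 ],
       [ 0.    ,  0.    ,  0.    ,  1.    ]])}
wrist {'intrinsics': array([[329.815 ,   0.    , 321.9026],
       [  0.    , 329.815 , 196.2657],
       [  0.    ,   0.    ,   1.    ]]), 'tool_from_camera': array([[ 0.0001, -0.9638, -0.2665,  0.0709],
       [ 1.    ,  0.0002, -0.0002, -0.0007],
       [ 0.0003, -0.2665,  0.9638, -0.1584],
       [ 0.    ,  0.    ,  0.    ,  1.    ]])}
```

View pics/scene.png

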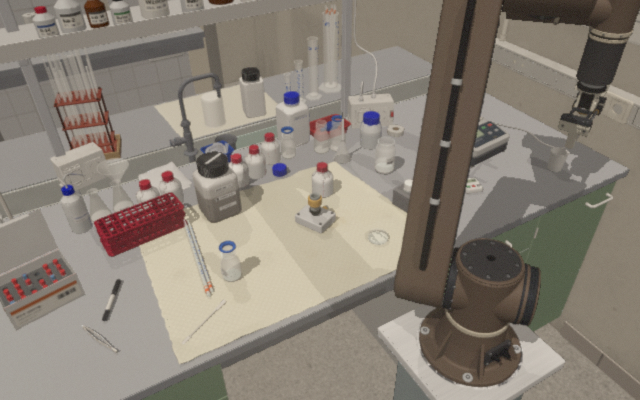

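View pics/top.png

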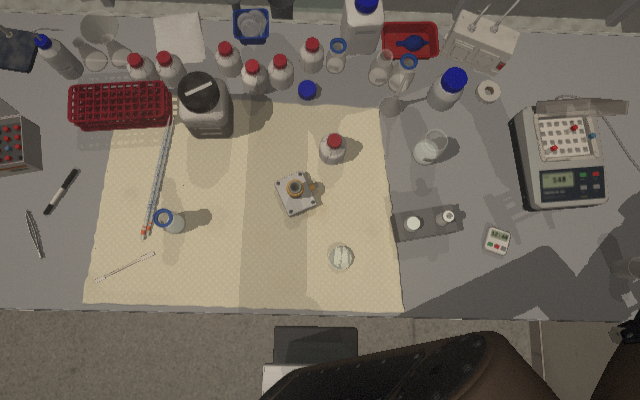

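The top view shows the coupler at about (294,188). The grey holder is around (427,222), with white tops at (413,224) and (448,216). The red-capped bottle is at (333,148), the dish at (340,258) and the lab bottle at (170,220).

```bash
cat > h.py <<'E'
from plant import telemetry, viewer
import cv2,numpy as np
from scipy.spatial.transform import Rotation as R
np.set_printoptions(precision=4,suppress=True)
def obs():
    return telemetry.get_obs()
def toolT(o=None):
    o=o or obs();T=np.eye(4);T[:3,:3]=R.from_euler('xyz',o['orientation'],degrees=True).as_matrix();T[:3,3]=o['tool_pos'];return T
def shot(n):
    i=viewer.camera_info(n)
    E=toolT()@i['tool_from_camera'] if n=='wrist' else i['extrinsics']
    return viewer.snapshot(n)[...,::-1].copy(),np.array(i['intrinsics']),np.array(E)
def ray(K,E,uv,z):
    d=E[:3,:3]@np.linalg.inv(K)@np.array([uv[0],uv[1],1.]);c=E[:3,3];return c+d*(z-c[2])/d[2]
def proj(K,E,p):
    q=E[:3,:3].T@(np.array(p)-E[:3,3]);q=K@q;return q[:2]/q[2]
def rel(o,p,yaw):
    "shift in tool axes & turn to reach world TCP p pointing down with yaw"
    T=toolT(o);Rt=R.from_euler('xyz',[180,0,yaw],degrees=True).as_matrix()
    return T[:3,:3].T@(np.array(p)-T[:3,3]),R.from_matrix(T[:3,:3].T@Rt).as_rotvec()
E
python3 - <<'E'
from h import *
im=cv2.imread('pics/top.png');i=viewer.camera_info('top');K,E=i['intrinsics'],i['extrinsics']
for n,uv,z in [('coupler',(294,188),.105),('A',(413,224),.089),('A',(413,224),.121),('B',(448,216),.121),('B',(448,216),.089),
 ('hold',(393,208),.06),('hold',(462,205),.06),('hold',(463,232),.06),('hold',(398,242),.06),('bottle',(334,142),.108),('dish',(340,258),.014),('lab',(163,216),.11),('blue',(453,80),.15)]:print(n,z,ray(K,E,uv,z))
c=np.vstack([cv2.resize(im[190:260,380:480],None,fx=6,fy=6,interpolation=2)])
d=cv2.resize(im[160:230,260:340],None,fx=6,fy=6,interpolation=2)
cv2.imwrite('pics/c1.png',cv2.resize(np.hstack([c,d]),None,fx=.74,fy=.74))
E
```

```text
coupler 0.105 [0.5745 0.093  0.105 ]
A 0.089 [ 0.4967 -0.1996  0.089 ]
A 0.121 [ 0.4919 -0.1913  0.121 ]
B 0.121 [ 0.5134 -0.2756  0.121 ]
B 0.089 [ 0.5188 -0.2867  0.089 ]
hold 0.06 [ 0.5403 -0.1572  0.06  ]
hold 0.06 [ 0.5531 -0.3336  0.06  ]
hold 0.06 [ 0.4841 -0.3331  0.06  ]
hold 0.06 [ 0.4548 -0.1686  0.06  ]
bottle 0.108 [ 0.6934 -0.0023  0.108 ]
dish 0.014 [ 0.4147 -0.0287  0.014 ]
lab 0.11 [0.4965 0.3994 0.11  ]
blue 0.15 [ 0.8491 -0.2913  0.15  ]
```

View pics/c1.png

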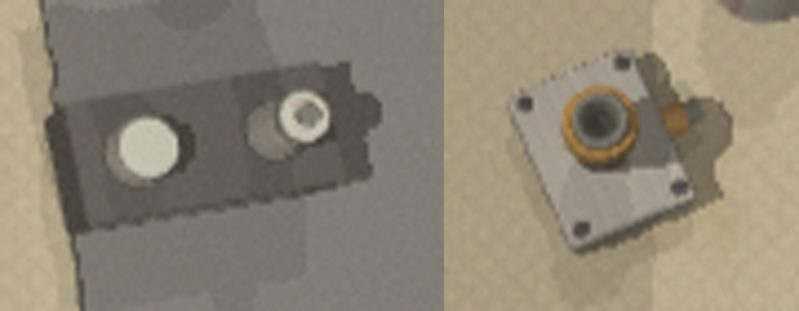

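The crops show the cartridge as the white ring with a nipple at top-view (448,216). The wide plug is the solid disc at (413,224). I'll pass over the cartridge first and look at it from close by.

Run:
```python
from h import *
o=obs()
print(rel(o,[.513,-.276,.25],-77.6))
```

```text
(array([-0.3532,  0.2114, -0.024 ]), array([ 0.0013,  0.0009, -1.3615]))
```

Call:
carry_out:
  rows:
    - [-0.06, 0.035, -0.02, 0, 0, -0.17]
    - [-0.11, 0.065, -0.024, 0, 0, -0.35]
    - [-0.16, 0.095, -0.024, 0, 0, -0.52]
    - [-0.21, 0.125, -0.024, 0, 0, -0.7]
    - [-0.26, 0.155, -0.024, 0, 0, -0.87]
    - [-0.31, 0.185, -0.024, 0, 0, -1.05]
    - [-0.353, 0.211, -0.024, 0, 0, -1.22]
    - [-0.353, 0.211, -0.024, 0, 0, -1.36]
  grip: 1

```text
clock: 1.1
tool_pos: [0.5147, -0.2739, 0.2501]
orientation: [180.0, 0.0, -77.2]
force: [-0.6, -1.4, -0.0]
opening: 0.0875
gripper_force: 0.0
```

Call:
carry_out:
  rows:
    - [0, 0, 0, 0, 0, 0]
    - [0, 0, 0, 0, 0, 0]

```text
clock: 1.35
tool_pos: [0.5127, -0.2771, 0.2504]
orientation: [180.0, 0.0, -77.9]
force: [-0.7, 0.3, 0.4]
opening: 0.0879
gripper_force: 0.0
```

Run:
```python
from h import *
o=obs();print(o['tool_pos'],o['orientation'],o['force'])
im,K,E=shot('wrist');cv2.imwrite('pics/w1.png',im);np.savez('w1.npz',K=K,E=E)
print(proj(K,E,[.513,-.276,.121]))
g=cv2.cvtColor(im,cv2.COLOR_BGR2HSV)
m=((g[...,2]>170)&(g[...,1]<50)).astype('u1')*255
for c in cv2.findContours(m,0,2)[0]:
    if cv2.contourArea(c)>300:
        print(cv2.contourArea(c),cv2.boundingRect(c),cv2.minEnclosingCircle(c))
```

```text
[ 0.5127 -0.2771  0.2504] [179.9772   0.0121 -77.8925] [-0.6865  0.2852  0.3816]
[322.3658 189.466 ]
6749.0 (198, 292, 244, 40) ((319.5, 326.0), 121.60293579101562)
450.0 (349, 250, 57, 11) ((377.0, 255.5), 28.35940170288086)
924.0 (237, 240, 52, 21) ((262.5, 250.0), 27.390790939331055)
544.0 (303, 239, 32, 22) ((318.5163879394531, 252.87295532226562), 15.629132270812988)
682.5 (156, 230, 41, 31) ((174.6938018798828, 242.7079620361328), 22.057636260986328)
620.5 (306, 171, 29, 29) ((320.0, 184.85714721679688), 14.91482162475586)
1810.5 (77, 125, 107, 72) ((130.0, 160.0), 53.33864212036133)
437.0 (359, 42, 54, 26) ((385.5, 46.5), 26.73023223876953)
```

View pics/w1.png

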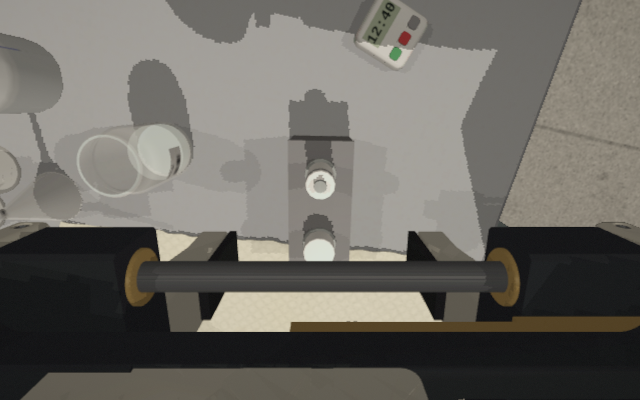

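The wrist view shows the cartridge ring centred at (320,185), with the holder edges square to the fingers and the wide plug at (319,250).

Run:
```python
from h import *
d=np.load('w1.npz');K,E=d['K'],d['E']
print(ray(K,E,(320,184.9),.115), ray(K,E,(319.5,185.5),.121))
for uv in [(289,141),(353,141),(289,230),(352,230)]: print(ray(K,E,uv,.06))
o=obs();print(rel(o,[.5745,.093,.25],-77.6))
```

```text
[ 0.5157 -0.2783  0.115 ] [ 0.5163 -0.279   0.121 ]
[ 0.5549 -0.3048  0.06  ]
[ 0.4893 -0.3189  0.06  ]
[ 0.5366 -0.2068  0.06  ]
[ 0.467  -0.2218  0.06  ]
(array([-0.349 , -0.1381,  0.0005]), array([ 0.0002,  0.0001, -0.0049]))
```

Call:
carry_out:
  rows:
    - [-0.05, -0.02, 0, 0, 0, 0]
    - [-0.1, -0.04, 0, 0, 0, 0]
    - [-0.15, -0.06, 0, 0, 0, 0]
    - [-0.2, -0.079, 0, 0, 0, 0]
    - [-0.25, -0.099, 0, 0, 0, 0]
    - [-0.3, -0.119, 0, 0, 0, 0]
    - [-0.349, -0.138, 0, 0, 0, 0]
    - [-0.349, -0.138, 0, 0, 0, 0]

```text
clock: 2.4
tool_pos: [0.5739, 0.096, 0.2501]
orientation: [180.0, 0.0, -77.7]
force: [-0.5, -0.9, -1.1]
opening: 0.0876
gripper_force: 0.0
```

Call:
carry_out:
  rows:
    - [0, 0, 0, 0, 0, 0]
    - [0, 0, 0, 0, 0, 0]

```text
clock: 2.65
tool_pos: [0.5734, 0.0924, 0.2507]
orientation: [-180.0, -0.0, -77.8]
force: [0.2, -0.5, -0.7]
opening: 0.0875
gripper_force: 0.0
```

Run:
```python
from h import *
o=obs();print(o['tool_pos'],o['orientation'],o['force'])
im,K,E=shot('wrist');cv2.imwrite('pics/w2.png',im);np.savez('w2.npz',K=K,E=E)
u,v=proj(K,E,[.5745,.093,.105]);print(u,v)
u,v=int(u),int(v)
c=cv2.resize(im[v-75:v+75,u-100:u+100],None,fx=4,fy=4,interpolation=2);cv2.imwrite('pics/w2c.png',c);print(u-100,v-75)
```

```text
[0.5734 0.0924 0.2507] [-179.9998   -0.0018  -77.8067] [ 0.1981 -0.5085 -0.7309]
321.6256523402823 184.63541448841625
221 109
```

View pics/w2c.png

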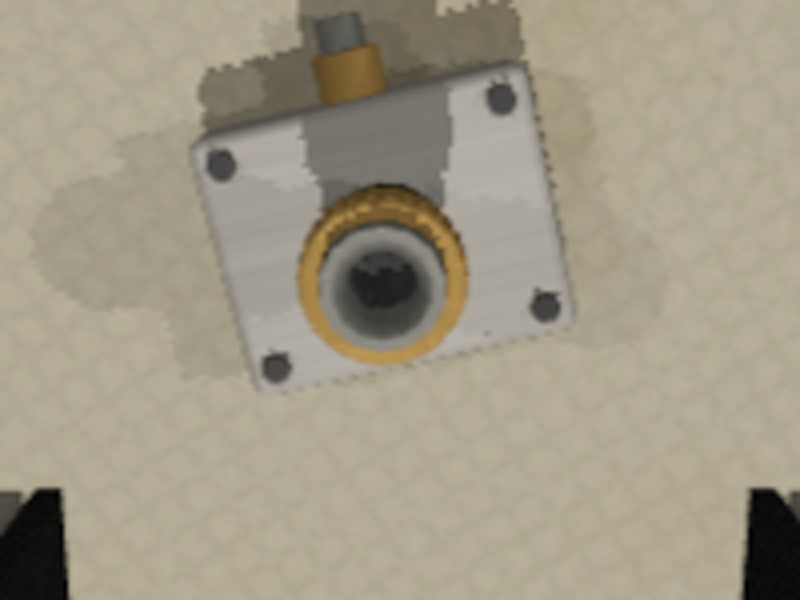

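The wrist crop shows the mouth ring centred at about (316.8,180.5), roughly 31.5 px wide. The sleeve is about 42.5 px wide, and the side nozzle points to -y, away from the finger line. I'll take a second wrist view from lower and to the side, to get the coupler's height.

Call:
carry_out:
  rows:
    - [-0.03, 0, 0.02, 0, 0, 0]
    - [-0.06, 0, 0.04, 0, 0, 0]
    - [-0.08, 0, 0.05, 0, 0, 0]
    - [-0.08, 0, 0.05, 0, 0, 0]
    - [-0.08, 0, 0.05, 0, 0, 0]

```text
clock: 3.32
tool_pos: [0.5568, 0.1714, 0.2012]
orientation: [-180.0, -0.0, -77.7]
force: [0.1, -0.3, 0.2]
opening: 0.0875
gripper_force: 0.0
```

Run:
```python
from h import *
o=obs();print(o['tool_pos'],o['orientation'],o['force'])
im,K,E=shot('wrist');cv2.imwrite('pics/w3.png',im);np.savez('w3.npz',K=K,E=E)
u,v=proj(K,E,[.5745,.093,.105]);print(u,v)
u,v=int(u),int(v);v=max(v,75)
c=cv2.resize(im[v-75:v+75,u-100:u+100],None,fx=4,fy=4,interpolation=2);cv2.imwrite('pics/w3c.png',c);print(u-100,v-75)
```

```text
[0.5568 0.1714 0.2012] [-179.9547   -0.004   -77.6835] [ 0.0812 -0.3261  0.2266]
322.56460492284526 93.59676843475647
222 18
```

View pics/w3c.png

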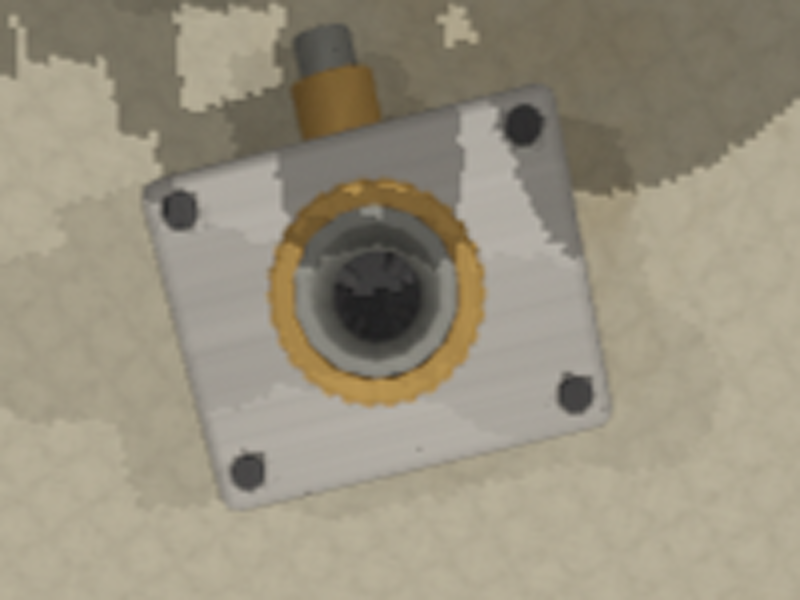

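The mouth centre is now at about (316.3,90.8), 40 px wide, and the sleeve is about 54 px wide.

Run:
```python
from h import *
from scipy.optimize import least_squares
a=np.load('w2.npz');b=np.load('w3.npz');i=viewer.camera_info('top')
V=[(a['K'],a['E'],(316.75,180.5)),(b['K'],b['E'],(316.25,90.75))]
f=lambda p:np.concatenate([proj(K,E,p)-uv for K,E,uv in V])
r=least_squares(f,[.57,.09,.105]);print(r.x,r.fun)
for K,E,uv in V:
    for z in (.095,.105,.115):
        p=ray(K,E,uv,z); depth=(E[:3,:3].T@(p-E[:3,3]))[2]; print(z,p,'mouth px',K[0,0]*.031/depth,'sleeve px',K[0,0]*.042/(depth+.006))
for (K,E,_),H,off in ((V[0],[(221,165),(501,98),(545,306),(276,367)],(221,109)),(V[1],[(180,210),(524,125),(575,394),(248,471)],(222,18))):
    P=[ray(K,E,(off[0]+x/4,off[1]+y/4),.03) for x,y in H];print('block',np.mean(P,0))
print('topcam',ray(i['intrinsics'],i['extrinsics'],(295.1,187.5),.105))
```

```text
[0.5796 0.0918 0.0974] [-0.0391  0.0003  0.0307 -0.0002]
0.095 [0.5795 0.0923 0.095 ] mouth px 31.79447054452638 sleeve px 42.287371492680414
0.105 [0.5798 0.0901 0.105 ] mouth px 32.84002057979781 sleeve px 43.65168412851838
0.115 [0.5802 0.0878 0.115 ] mouth px 33.95667391613811 sleeve px 45.106964987177555
0.095 [0.5797 0.0917 0.095 ] mouth px 40.52366659851757 sleeve px 53.62771811377481
0.105 [0.5795 0.092  0.105 ] mouth px 42.11485705958895 sleeve px 55.68266124023586
0.115 [0.5792 0.0924 0.115 ] mouth px 43.83611307695662 sleeve px 57.90136484900675
block [0.5799 0.0922 0.03  ]
block [0.5798 0.0919 0.03  ]
topcam [0.5758 0.0904 0.105 ]
```

Coupler axis is at (0.5798, 0.0919). The mouth is at z≈0.097 and the sleeve spans roughly z 0.067–0.091. I'll put the TCP at z=0.060.

Run:
```python
from h import *
o=obs();print(rel(o,[.5798,.0919,.06],-77.6))
```

```text
(array([ 0.0825, -0.0053,  0.1413]), array([-0.001 ,  0.0001, -0.0019]))
```

Call:
carry_out:
  rows:
    - [0.04, -0.003, 0.015, 0, 0, 0]
    - [0.0825, -0.005, 0.04, 0, 0, 0]
    - [0.0825, -0.005, 0.07, 0, 0, 0]
    - [0.0825, -0.005, 0.1, 0, 0, 0]
    - [0.0825, -0.005, 0.125, 0, 0, 0]
    - [0.0825, -0.005, 0.14, 0, 0, 0]
    - [0.0825, -0.005, 0.141, 0, 0, 0]
    - [0.0825, -0.005, 0.141, 0, 0, 0]

```text
clock: 4.38
tool_pos: [0.5796, 0.0924, 0.0605]
orientation: [-179.9, 0.0, -77.7]
force: [-0.6, -0.6, 0.3]
opening: 0.0877
gripper_force: 0.0
```

Call:
carry_out:
  rows:
    - [0, 0, 0, 0, 0, 0]
    - [0, 0, 0, 0, 0, 0]
    - [0, 0, 0, 0, 0, 0]
    - [0, 0, 0, 0, 0, 0]
  grip: -1

```text
clock: 4.88
tool_pos: [0.5789, 0.0923, 0.0597]
orientation: [-180.0, 0.0, -77.7]
force: [0.6, 0.5, 0.0]
opening: 0.0533
gripper_force: 0.0
```

Call:
carry_out:
  rows:
    - [0, 0, 0, 0, 0, 0]
    - [0, 0, 0, 0, 0, 0]
    - [0, 0, 0, 0, 0, 0]
    - [0, 0, 0, 0, 0, 0]

```text
clock: 5.38
tool_pos: [0.579, 0.0923, 0.0596]
orientation: [-180.0, 0.0, -77.7]
force: [0.9, -0.7, 0.7]
opening: 0.0418
gripper_force: 30.0
```

Call:
carry_out:
  rows:
    - [0, 0, 0.001, 0, 0, 0]
    - [0, 0, 0.002, 0, 0, 0]
    - [0, 0, 0.003, 0, 0, 0]
    - [0, 0, 0.004, 0, 0, 0]
    - [0, 0, 0.005, 0, 0, 0]
    - [0, 0, 0.006, 0, 0, 0]
    - [0, 0, 0.007, 0, 0, 0]
    - [0, 0, 0.008, 0, 0, 0]

```text
clock: 6.38
tool_pos: [0.579, 0.0923, 0.0515]
orientation: [-180.0, 0.0, -77.7]
force: [0.5, -0.1, 3.7]
opening: 0.0418
gripper_force: 30.0
```

Call:
carry_out:
  rows:
    - [0, 0, 0.001, 0, 0, 0]
    - [0, 0, 0.002, 0, 0, 0]
    - [0, 0, 0.002, 0, 0, 0]

```text
clock: 6.75
tool_pos: [0.579, 0.0923, 0.0496]
orientation: [-180.0, -0.0, -77.7]
force: [0.0, 0.0, 5.0]
opening: 0.0423
gripper_force: 30.0
```

Call:
carry_out:
  rows:
    - [0, 0, 0.0005, 0, 0, 0]
    - [0, 0, 0.001, 0, 0, 0]
    - [0, 0, 0.001, 0, 0, 0]

```text
clock: 7.12
tool_pos: [0.5791, 0.0924, 0.0488]
orientation: [-180.0, 0.0, -77.7]
force: [0.0, -0.5, 5.7]
opening: 0.0422
gripper_force: 30.0
```

Call:
carry_out:
  rows:
    - [0, 0, 0.0003, 0, 0, 0]
    - [0, 0, 0.0006, 0, 0, 0]
    - [0, 0, 0.0006, 0, 0, 0]

```text
clock: 7.5
tool_pos: [0.5793, 0.0924, 0.0485]
orientation: [-179.9, -0.0, -77.7]
force: [-1.1, -1.2, 7.3]
opening: 0.0421
gripper_force: 30.0
```

Call:
carry_out:
  rows:
    - [0, 0, 0.0004, 0, 0, 0]
    - [0, 0, 0.0004, 0, 0, 0]
    - [0, 0, 0.0004, 0, 0, 0]

```text
clock: 7.88
tool_pos: [0.5795, 0.0924, 0.0483]
orientation: [-179.9, -0.0, -77.7]
force: [-0.6, -0.3, 9.5]
opening: 0.042
gripper_force: 30.0
```

End stop felt: 9.5 N with a stiff slope. I'll ease up until the force vanishes, then release.

Call:
carry_out:
  rows:
    - [0, 0, -0.001, 0, 0, 0]
    - [0, 0, -0.002, 0, 0, 0]
    - [0, 0, -0.003, 0, 0, 0]
    - [0, 0, -0.0035, 0, 0, 0]
    - [0, 0, -0.0035, 0, 0, 0]

```text
clock: 8.5
tool_pos: [0.5788, 0.0923, 0.051]
orientation: [180.0, 0.0, -77.7]
force: [-0.1, 0.5, 3.8]
opening: 0.0419
gripper_force: 30.0
```

Call:
carry_out:
  rows:
    - [0, 0, -0.0005, 0, 0, 0]
    - [0, 0, -0.001, 0, 0, 0]
    - [0, 0, -0.0015, 0, 0, 0]
    - [0, 0, -0.0015, 0, 0, 0]

```text
clock: 9.0
tool_pos: [0.5786, 0.0922, 0.0523]
orientation: [180.0, -0.0, -77.7]
force: [1.5, -0.2, -0.1]
opening: 0.0419
gripper_force: 30.0
```

Call:
carry_out:
  rows:
    - [0, 0, 0, 0, 0, 0]
    - [0, 0, 0, 0, 0, 0]
    - [0, 0, 0, 0, 0, 0]
    - [0, 0, 0, 0, 0, 0]
    - [0, 0, 0, 0, 0, 0]
    - [0, 0, -0.02, 0, 0, 0]
    - [0, 0, -0.07, 0, 0, 0]
    - [0, 0, -0.13, 0, 0, 0]
  grip: 1

```text
clock: 10.0
tool_pos: [0.5781, 0.092, 0.183]
orientation: [179.9, -0.0, -77.7]
force: [0.9, 0.5, -0.2]
opening: 0.0876
gripper_force: 0.0
```

Run:
```python
from h import *
o=obs();print(o['tool_pos'],o['force'],o['opening'],rel(o,[.5155,-.278,.18],-77.6))
im,K,E=shot('wrist')
u,v=map(int,proj(K,E,[.5798,.0919,.09]))
v0=max(v-60,0);cv2.imwrite('pics/w4c.png',cv2.resize(im[v0:v0+120,u-80:u+80],None,fx=4,fy=4,interpolation=2))
```

```text
[0.5781 0.092  0.183 ] [ 0.9463  0.4728 -0.2141] 0.08758454317283614 (array([0.3481, 0.1401, 0.0036]), array([ 0.0026, -0.0006, -0.0014]))
```

View pics/w4c.png

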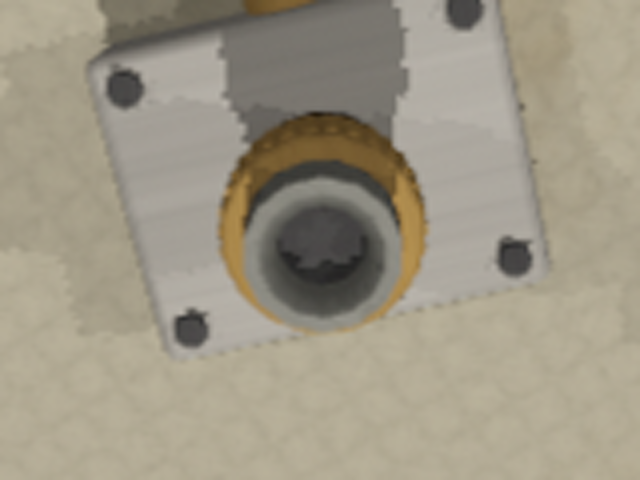

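The sleeve has stayed back: it sits lower, more barrel shows, and the follower has risen in the bore. Now the cartridge.

Call:
carry_out:
  rows:
    - [0.05, 0.02, 0, 0, 0, 0]
    - [0.1, 0.04, 0, 0, 0, 0]
    - [0.15, 0.06, 0, 0, 0, 0]
    - [0.2, 0.08, 0, 0, 0, 0]
    - [0.25, 0.1, 0, 0, 0, 0]
    - [0.3, 0.12, 0, 0, 0, 0]
    - [0.348, 0.14, 0, 0, 0, 0]
    - [0.348, 0.14, 0, 0, 0, 0]

```text
clock: 11.05
tool_pos: [0.5152, -0.2806, 0.1822]
orientation: [180.0, -0.0, -77.9]
force: [-0.3, 0.7, -0.5]
opening: 0.0877
gripper_force: 0.0
```

Call:
carry_out:
  rows:
    - [0, 0, 0, 0, 0, 0]
    - [0, 0, 0, 0, 0, 0]
    - [0, 0, 0, 0, 0, 0]

```text
clock: 11.42
tool_pos: [0.5168, -0.2766, 0.1827]
orientation: [-180.0, -0.0, -77.6]
force: [-0.0, -0.0, -0.5]
opening: 0.0878
gripper_force: 0.0
```

Run:
```python
from h import *
o=obs();print(o['tool_pos'],o['orientation'],rel(o,[.5155,-.278,.074],-77.6))
im,K,E=shot('wrist');cv2.imwrite('pics/w5.png',im)
print(proj(K,E,[.5155,-.278,.115]))
g=cv2.cvtColor(im,cv2.COLOR_BGR2HSV)
m=((g[...,2]>170)&(g[...,1]<50)).astype('u1')*255
for c in cv2.findContours(m,0,2)[0]:
    if cv2.contourArea(c)>300:
        (u,v),r=cv2.minEnclosingCircle(c)
        if r<30: print((u,v),r,ray(K,E,(u,v),.115))
```

```text
[ 0.5168 -0.2766  0.1827] [-179.9815   -0.0052  -77.5914] (array([0.001 , 0.0016, 0.1087]), array([-0.0003, -0.0001,  0.0001]))
[325.3313 207.8577]
(325.1085510253906, 207.43092346191406) 18.945663452148438 [ 0.5157 -0.2783  0.115 ]
```

Call:
carry_out:
  rows:
    - [0.001, 0.0015, 0.03, 0, 0, 0]
    - [0.0015, 0.0015, 0.06, 0, 0, 0]
    - [0.0015, 0.0015, 0.09, 0, 0, 0]
    - [0.0015, 0.0015, 0.105, 0, 0, 0]
    - [0.0015, 0.0015, 0.109, 0, 0, 0]
    - [0.0015, 0.0015, 0.109, 0, 0, 0]
    - [0.0015, 0.0015, 0.109, 0, 0, 0]

```text
clock: 12.35
tool_pos: [0.516, -0.2795, 0.0747]
orientation: [-179.9, -0.0, -77.7]
force: [0.8, -1.0, -1.0]
opening: 0.0876
gripper_force: 0.0
```

Call:
carry_out:
  rows:
    - [0, 0, 0, 0, 0, 0]
    - [0, 0, 0, 0, 0, 0]
    - [0, 0, 0, 0, 0, 0]
    - [0, 0, 0, 0, 0, 0]
    - [0, 0, 0, 0, 0, 0]
    - [0, 0, 0, 0, 0, 0]
    - [0, 0, 0, 0, 0, 0]
    - [0, 0, 0, 0, 0, 0]
  grip: -1

```text
clock: 13.35
tool_pos: [0.5152, -0.2794, 0.0735]
orientation: [180.0, 0.0, -77.7]
force: [0.2, 0.0, 0.1]
opening: 0.0273
gripper_force: 30.0
```

Call:
carry_out:
  rows:
    - [0, 0, 0, 0, 0, 0]
    - [0, 0, 0, 0, 0, 0]

```text
clock: 13.6
tool_pos: [0.5152, -0.2794, 0.0735]
orientation: [180.0, 0.0, -77.7]
force: [-1.2, -0.4, -0.5]
opening: 0.0275
gripper_force: 30.0
```

Call:
carry_out:
  rows:
    - [0, 0, -0.01, 0, 0, 0]
    - [0, 0, -0.04, 0, 0, 0]
    - [0, 0, -0.08, 0, 0, 0]
    - [0, 0, -0.12, 0, 0, 0]
    - [0, 0, -0.12, 0, 0, 0]
    - [0, 0, -0.12, 0, 0, 0]

```text
clock: 14.35
tool_pos: [0.5149, -0.2791, 0.1936]
orientation: [-180.0, 0.0, -77.7]
force: [0.6, 0.5, -1.3]
opening: 0.0275
gripper_force: 30.0
```

Run:
```python
from h import *
o=obs();print(o['tool_pos'],o['force'],o['opening'],rel(o,[.5799,.0909,.192],-77.6))
im,K,E=shot('wrist')
print(ray(K,E,(321,200),.1))
cv2.imwrite('pics/w6.png',im)
s,_,_=shot('scene');u,v=map(int,proj(*shot('scene')[1:],[.515,-.28,.17]));cv2.imwrite('pics/s6.png',s)
```

```text
[ 0.5149 -0.2791  0.1936] [ 0.5733  0.542  -1.2503] 0.02748133849200961 (array([-0.3476, -0.1424,  0.0018]), array([-0.0003,  0.0004, -0.0017]))
[ 0.5164 -0.2782  0.1   ]
```

Weight felt: about -1.2 N. Carrying the cartridge to the coupler.

Call:
carry_out:
  rows:
    - [-0.03, -0.012, 0, 0, 0, 0]
    - [-0.08, -0.033, 0, 0, 0, 0]
    - [-0.13, -0.053, 0, 0, 0, 0]
    - [-0.18, -0.074, 0, 0, 0, 0]
    - [-0.23, -0.094, 0, 0, 0, 0]
    - [-0.28, -0.115, 0, 0, 0, 0]
    - [-0.325, -0.133, 0, 0, 0, 0]
    - [-0.3475, -0.1425, 0, 0, 0, 0]

```text
clock: 15.5
tool_pos: [0.5801, 0.0927, 0.1926]
orientation: [179.9, -0.0, -77.6]
force: [-0.5, 0.6, -0.5]
opening: 0.0277
gripper_force: 30.0
```

Call:
carry_out:
  rows:
    - [0, 0, 0, 0, 0, 0]
    - [0, 0, 0.01, 0, 0, 0]
    - [0, 0, 0.02, 0, 0, 0]
    - [0, 0, 0.02, 0, 0, 0]
    - [0, 0, 0.02, 0, 0, 0]

```text
clock: 16.12
tool_pos: [0.5804, 0.09, 0.1736]
orientation: [180.0, -0.0, -77.7]
force: [-0.5, -0.2, -1.0]
opening: 0.0274
gripper_force: 30.0
```

Run:
```python
from h import *
o=obs();print(o['tool_pos'],o['orientation'],o['force'],rel(o,[.5799,.0909,.16],-77.6))
im,K,E=shot('wrist');cv2.imwrite('pics/w7.png',cv2.resize(im[60:320,170:470],None,fx=2,fy=2))
```

```text
[0.5804 0.09   0.1736] [179.9996  -0.0105 -77.7183] [-0.4983 -0.1779 -1.0435] (array([-0.001 ,  0.0003,  0.0136]), array([ 0.    , -0.0002, -0.0021]))
```

View pics/w7.png

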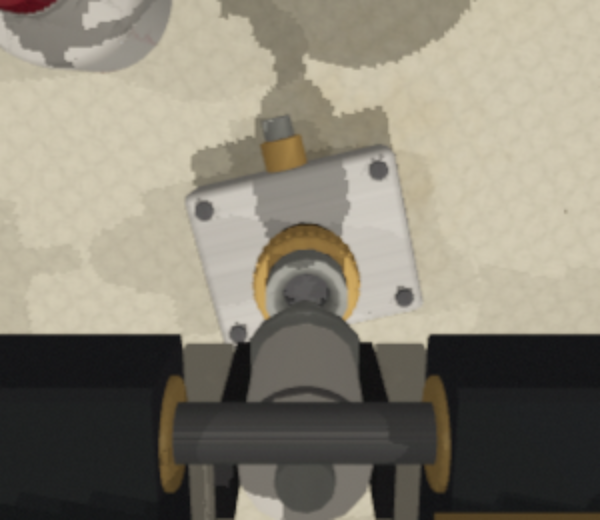

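The plug hangs over the mouth, with the bore at (306,292) in the crop just in front of the cartridge, so it is aligned. Descending gently by feel.

Call:
carry_out:
  rows:
    - [-0.0007, 0, 0.01, 0, 0, 0]
    - [-0.0007, 0, 0.018, 0, 0, 0]
    - [-0.0007, 0, 0.023, 0, 0, 0]
    - [-0.0007, 0, 0.027, 0, 0, 0]
    - [-0.0007, 0, 0.03, 0, 0, 0]
    - [-0.0007, 0, 0.032, 0, 0, 0]
    - [-0.0007, 0, 0.034, 0, 0, 0]
    - [-0.0007, 0, 0.034, 0, 0, 0]

```text
clock: 17.18
tool_pos: [0.5801, 0.0912, 0.1395]
orientation: [180.0, 0.0, -77.7]
force: [-0.2, -0.6, -1.2]
opening: 0.0275
gripper_force: 30.0
```

Call:
carry_out:
  rows:
    - [0, 0, 0.001, 0, 0, 0]
    - [0, 0, 0.002, 0, 0, 0]
    - [0, 0, 0.003, 0, 0, 0]
    - [0, 0, 0.004, 0, 0, 0]
    - [0, 0, 0.004, 0, 0, 0]

```text
clock: 17.8
tool_pos: [0.5806, 0.0913, 0.1362]
orientation: [-179.9, -0.0, -77.7]
force: [-0.3, -0.7, 3.6]
opening: 0.0279
gripper_force: 30.0
```

Call:
carry_out:
  rows:
    - [0, 0, 0.001, 0, 0, 0]
    - [0, 0, 0.002, 0, 0, 0]
    - [0, 0, 0.003, 0, 0, 0]
    - [0, 0, 0.004, 0, 0, 0]
    - [0, 0, 0.004, 0, 0, 0]

```text
clock: 18.42
tool_pos: [0.5805, 0.0913, 0.132]
orientation: [-179.9, -0.0, -77.7]
force: [0.2, -0.4, 5.0]
opening: 0.0273
gripper_force: 30.0
```

Call:
carry_out:
  rows:
    - [0, 0, 0.001, 0, 0, 0]
    - [0, 0, 0.002, 0, 0, 0]
    - [0, 0, 0.003, 0, 0, 0]
    - [0, 0, 0.004, 0, 0, 0]
    - [0, 0, 0.005, 0, 0, 0]

```text
clock: 19.05
tool_pos: [0.5804, 0.0912, 0.1269]
orientation: [-180.0, -0.0, -77.7]
force: [-1.0, 0.5, 6.0]
opening: 0.0278
gripper_force: 30.0
```

Call:
carry_out:
  rows:
    - [0, 0, 0.001, 0, 0, 0]
    - [0, 0, 0.002, 0, 0, 0]
    - [0, 0, 0.003, 0, 0, 0]
    - [0, 0, 0.004, 0, 0, 0]
    - [0, 0, 0.005, 0, 0, 0]

```text
clock: 19.68
tool_pos: [0.5805, 0.0912, 0.1221]
orientation: [-179.9, -0.0, -77.7]
force: [-1.1, -0.7, 8.1]
opening: 0.0273
gripper_force: 30.0
```

Call:
carry_out:
  rows:
    - [0, 0, 0.001, 0, 0, 0]
    - [0, 0, 0.002, 0, 0, 0]
    - [0, 0, 0.003, 0, 0, 0]
    - [0, 0, 0.004, 0, 0, 0]
    - [0, 0, 0.004, 0, 0, 0]

```text
clock: 20.3
tool_pos: [0.5805, 0.0912, 0.118]
orientation: [-180.0, -0.0, -77.7]
force: [0.1, -0.3, 6.7]
opening: 0.0271
gripper_force: 30.0
```

Call:
carry_out:
  rows:
    - [0, 0, 0.0005, 0, 0, 0]
    - [0, 0, 0.001, 0, 0, 0]
    - [0, 0, 0.0015, 0, 0, 0]
    - [0, 0, 0.002, 0, 0, 0]
    - [0, 0, 0.002, 0, 0, 0]

```text
clock: 20.92
tool_pos: [0.5805, 0.0912, 0.116]
orientation: [-180.0, -0.0, -77.7]
force: [0.0, -0.5, 6.7]
opening: 0.0279
gripper_force: 30.0
```

Call:
carry_out:
  rows:
    - [0, 0, 0.0005, 0, 0, 0]
    - [0, 0, 0.001, 0, 0, 0]
    - [0, 0, 0.0015, 0, 0, 0]
    - [0, 0, 0.002, 0, 0, 0]
    - [0, 0, 0.002, 0, 0, 0]

```text
clock: 21.55
tool_pos: [0.5801, 0.0912, 0.1135]
orientation: [180.0, -0.0, -77.7]
force: [-0.2, 0.3, 3.1]
opening: 0.0275
gripper_force: 30.0
```

Call:
carry_out:
  rows:
    - [0, 0, 0.0005, 0, 0, 0]
    - [0, 0, 0.001, 0, 0, 0]
    - [0, 0, 0.001, 0, 0, 0]

```text
clock: 21.92
tool_pos: [0.5801, 0.0912, 0.1125]
orientation: [180.0, -0.0, -77.7]
force: [0.2, -0.3, 3.7]
opening: 0.0278
gripper_force: 30.0
```

Force dropped from 6.7 to 3.1 N, which suggests the pawls have snapped in. Tugging slowly to prove it.

Call:
carry_out:
  rows:
    - [0, 0, -0.0005, 0, 0, 0]
    - [0, 0, -0.001, 0, 0, 0]
    - [0, 0, -0.0015, 0, 0, 0]
    - [0, 0, -0.002, 0, 0, 0]
    - [0, 0, -0.002, 0, 0, 0]

```text
clock: 22.55
tool_pos: [0.5801, 0.0912, 0.1145]
orientation: [180.0, 0.0, -77.7]
force: [-0.5, -1.3, 1.5]
opening: 0.0274
gripper_force: 30.0
```

Run:
```python
from h import *
o=obs();print(o['tool_pos'],o['force'])
im,K,E=shot('wrist');cv2.imwrite('pics/w8.png',cv2.resize(im[60:260,170:470],None,fx=2,fy=2))
```

```text
[0.5801 0.0912 0.1145] [-0.5483 -1.3055  1.4879]
```

View pics/w8.png

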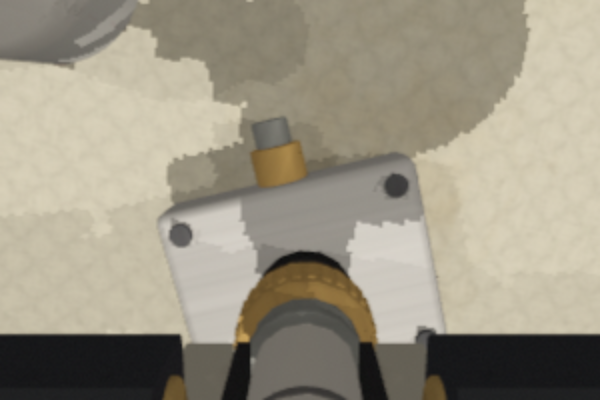

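The sleeve now stands high, close under the collar. I'll continue the tug.

Call:
carry_out:
  rows:
    - [0, 0, -0.0005, 0, 0, 0]
    - [0, 0, -0.001, 0, 0, 0]
    - [0, 0, -0.001, 0, 0, 0]

```text
clock: 22.98
tool_pos: [0.5798, 0.0912, 0.1152]
orientation: [180.0, 0.0, -77.7]
force: [0.1, 0.2, 0.1]
opening: 0.0276
gripper_force: 30.0
```

Call:
carry_out:
  rows:
    - [0, 0, -0.0003, 0, 0, 0]
    - [0, 0, -0.0006, 0, 0, 0]
    - [0, 0, -0.0006, 0, 0, 0]

```text
clock: 23.35
tool_pos: [0.5798, 0.0911, 0.1158]
orientation: [180.0, 0.0, -77.7]
force: [0.4, -0.8, -4.2]
opening: 0.0275
gripper_force: 30.0
```

Call:
carry_out:
  rows:
    - [0, 0, -0.0003, 0, 0, 0]
    - [0, 0, -0.0005, 0, 0, 0]
    - [0, 0, -0.0005, 0, 0, 0]

```text
clock: 23.72
tool_pos: [0.5798, 0.0911, 0.1163]
orientation: [180.0, 0.0, -77.7]
force: [0.9, -0.5, -6.8]
opening: 0.0274
gripper_force: 30.0
```

Call:
carry_out:
  rows:
    - [0, 0, -0.0003, 0, 0, 0]
    - [0, 0, -0.0004, 0, 0, 0]
    - [0, 0, -0.0004, 0, 0, 0]

```text
clock: 24.1
tool_pos: [0.5798, 0.0911, 0.1167]
orientation: [180.0, -0.0, -77.7]
force: [-0.3, -0.2, -10.6]
opening: 0.0271
gripper_force: 30.0
```

Call:
carry_out:
  rows:
    - [0, 0, -0.0002, 0, 0, 0]
    - [0, 0, -0.0002, 0, 0, 0]
    - [0, 0, -0.0002, 0, 0, 0]
    - [0, 0, -0.0002, 0, 0, 0]

```text
clock: 24.6
tool_pos: [0.5799, 0.0911, 0.1171]
orientation: [180.0, -0.0, -77.7]
force: [-0.5, -0.7, -11.3]
opening: 0.0275
gripper_force: 30.0
```

Call:
carry_out:
  rows:
    - [0, 0, 0.0005, 0, 0, 0]
    - [0, 0, 0.001, 0, 0, 0]
    - [0, 0, 0.0014, 0, 0, 0]
    - [0, 0, 0.0014, 0, 0, 0]

```text
clock: 25.1
tool_pos: [0.5805, 0.0913, 0.1163]
orientation: [-180.0, -0.0, -77.7]
force: [-1.5, -1.4, -8.0]
opening: 0.0274
gripper_force: 30.0
```

The tug held at about 11 N. Relaxing to neutral, then releasing.

Call:
carry_out:
  rows:
    - [0, 0, 0.0004, 0, 0, 0]
    - [0, 0, 0.0008, 0, 0, 0]
    - [0, 0, 0.0008, 0, 0, 0]
    - [0, 0, 0.0008, 0, 0, 0]

```text
clock: 25.6
tool_pos: [0.5805, 0.0913, 0.1155]
orientation: [-180.0, -0.0, -77.7]
force: [-0.9, -0.4, -2.7]
opening: 0.0279
gripper_force: 30.0
```

Call:
carry_out:
  rows:
    - [0, 0, 0.0003, 0, 0, 0]
    - [0, 0, 0.0003, 0, 0, 0]
    - [0, 0, 0.0003, 0, 0, 0]

```text
clock: 25.98
tool_pos: [0.5804, 0.0913, 0.1151]
orientation: [-180.0, 0.0, -77.7]
force: [-1.0, -0.3, -0.8]
opening: 0.0273
gripper_force: 30.0
```

Call:
carry_out:
  rows:
    - [0, 0, 0, 0, 0, 0]
    - [0, 0, 0, 0, 0, 0]
    - [0, 0, 0, 0, 0, 0]
    - [0, 0, 0, 0, 0, 0]
    - [0, 0, 0, 0, 0, 0]
    - [0, 0, 0, 0, 0, 0]
  grip: 1

```text
clock: 26.72
tool_pos: [0.5801, 0.0912, 0.1147]
orientation: [180.0, -0.0, -77.7]
force: [-0.2, -0.4, 1.0]
opening: 0.0822
gripper_force: 0.0
```

Call:
carry_out:
  rows:
    - [0, 0, -0.01, 0, 0, 0]
    - [0, 0, -0.04, 0, 0, 0]
    - [0, 0, -0.08, 0, 0, 0]
    - [-0.04, 0, -0.12, 0, 0, 0]
    - [-0.08, 0, -0.13, 0, 0, 0]
    - [-0.08, 0, -0.13, 0, 0, 0]
    - [-0.08, 0, -0.13, 0, 0, 0]

```text
clock: 27.6
tool_pos: [0.5629, 0.1694, 0.245]
orientation: [-180.0, 0.0, -77.6]
force: [0.4, -1.4, -0.2]
opening: 0.0878
gripper_force: 0.0
```

Run:
```python
from h import *
o=obs();print(o['tool_pos'],o['force'],o['opening'])
im,K,E=shot('wrist');u,v=map(int,proj(K,E,[.5798,.0919,.12]));print(u,v)
v0=max(v-75,0);cv2.imwrite('pics/w9.png',cv2.resize(im[v0:v0+150,u-100:u+100],None,fx=4,fy=4,interpolation=2))
```

```text
[0.5629 0.1694 0.245 ] [ 0.3645 -1.3737 -0.1531] 0.08781030053929476
323 96
```

View pics/w9.png

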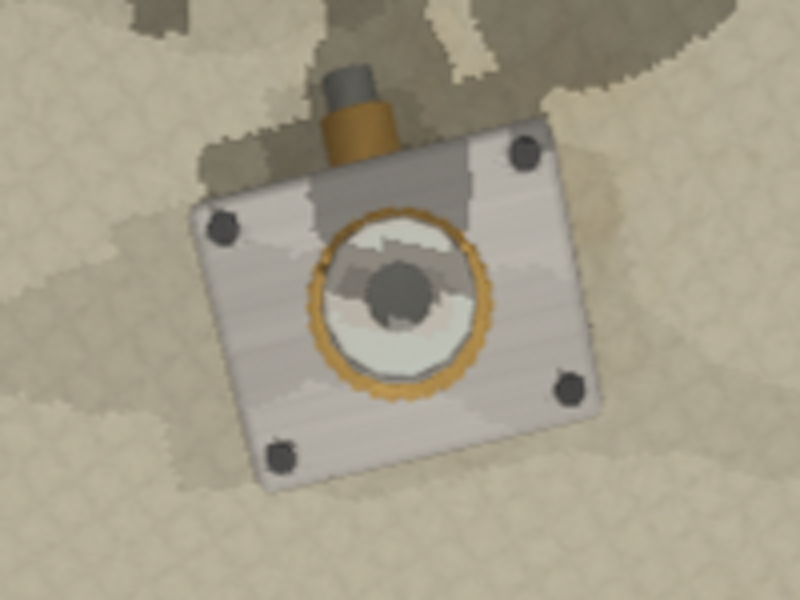

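The cartridge stands upright and centred in the coupler at crop (399,296), with the sleeve up around it and the gripper clear. Handing in.

```bash
python3 -c "
from plant import workorder
print(workorder.close_job())"
```

```text
the job is handed in; nothing more can be done
None
```

The cartridge is locked in the coupler: the sleeve was drawn back and latched, sprang up again as the plug went in, and held an upward tug of about 10 N; the cartridge is released and the job handed in at about 28 s.

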